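# Index the punching turntable to its next hole

## Robot

A 7-joint arm with a two-finger parallel gripper is mounted at the origin on the work surface. World frame = base frame: x ahead of the robot, y to its left, z up, the work surface at z = 0. Lengths are in mm, angles in rad, forces in N, time in s.
With the tool pointing down it reaches from about 400 to 875 mm from the base axis. Payload 4.4 kg.
Tool frame: the origin (TCP) lies at the very end of the fingers, on their centre line; the grasp point (between the pads) lies 19 mm behind it; z points along the fingers, y is the line along which they close (so a half turn about z gives the same grasp; the last joint's range is limited). The gripper opens to 85 mm and grips with 20 to 120 N. Pads are 22 mm wide; open, the fingers measure 114 mm over their backs; the gripper's body (76 mm by 85 mm) begins 54 mm behind the grasp point. The pads swing forward as they close: fully open they stand 13 mm farther back than shut.
Start: joints at [-1.394, 0.628, 0.038, 1.517, -0.027, 0.996, -0.02], TCP at [156.249, 630.955, 231.313] pointing down, gripper open.
Joint ranges: [-3.06, 3.06], [-0.37, 2.12], [-1.25, 1.32], [0.18, 2.47], [-1.1, 4.24], [0.23, 1.98], [-2.94, 2.94]. Speed limits (rad/s): [2.57, 2.57, 3.14, 3.14, 3.14, 3.14, 3.14].

## Interface

Orientations are given as [roll, pitch, yaw] about the fixed x, y, z axes, in that order (R = Rz(yaw) Ry(pitch) Rx(roll)).
In Python, from cell import sensors, get_image, camera_params, order gives the robot as it stands.
- The arm moves only by the shell command python3 -m inch 'ROWS' [OPENING]. ROWS is JSON, a list that holds one entry, the list of rows, each a list of 4 numbers: the shift along the tool's x, y, z in cm, then the turn about the tool's z in degrees. A call has 1 to 8 rows; each row is the pose to reach, as a shift and turn from the pose commanded when the call began, along the tool's axes at that moment; what a row does not reach only later rows make up. A row lasts 1/12 s, in which the tool goes at most 41.7 mm and 7.16 degrees, less where a joint would pass 70% of its speed; a pose out of reach is approached as far as the arm can. A call with a gripper value outside its range is refused whole. OPENING is the finger opening in cm, from 0 to 8.54, set as the call begins (- or left out, the last holds). The fingers move at their own pace and stop on an object; the grip force is fixed at half the most. Time passes only in rows, so rows that repeat a pose let the fingers close. It gives the time, the measured TCP pose, the force, the opening and the grip force at its end, in the units of the state.
- sensors.read_state(): the state, without advancing time (a new reading comes with each control period).
- get_image(name): name is "side" or "top" or "wrist"; returns the picture (480x640x3 uint8, blue, green, red); there is no depth.
- camera_params(name): a dict with "mtx" (3x3 intrinsics, pixels), "rvec" (rotation vector, rad) and "tvec" (3), from world to camera coordinates, as OpenCV has them. Camera axes: x right, y down, z forward; pixel columns grow to the right and rows downward; lengths in mm; the calibration is good to about 2 mm. A picture is of the moment at which its call begins: read the wrist's pose just before it. camera_params takes no time and is no camera call; for the wrist camera it gives the pose at the moment of the call.
- order.finish_job(): hands the job in; it is judged then, once.
The state is a dict: "clock": time; "qpos": joint angles; "qd": joint speeds; "tau": joint torques, N m; "eef_pos": TCP position; "tool_rot": TCP orientation; "force": force on the tool from outside, world axes, zero at the start; "torque": the same for the moment, N m; "width": finger opening in mm; "gripper_force": force on a finger pad.
Only numpy, scipy, OpenCV 4.12 (cv2) and the standard library are available. Lean on these libraries where they do the work, as an engineer would, in place of code of your own. Each camera call takes 0.05 s, during which the arm holds its last target. There are 200 camera calls.

## Task

Bring the next mark of the tin in front of the punch: press the indexing plunger in with the fingertips to free the turntable, turn the turntable clockwise (seen from above) by one hole, not past it, and let the plunger spring back out into that hole, so that the turntable is locked again. Just press and push with the fingers and lift nothing: the tin stays down in its nest and the things lying around stay where they are.

Things in the scene. Friction and masses are not known exactly. Their poses are not given: they have to be found in the camera images.
- indexer: Fixed jig: plywood board 320 x 290 x 18 mm under a flat steel index ring (outer radius 123 mm, top 46 mm above the table surface) with eight holes at 100 mm radius, 45 degrees apart, joined by a narrow slot. Origin: on the turntable's axis, at the board's underside, on the table surface (z = 0); z up. The board reaches from -190 to +130 mm in x. Position and yaw vary.
- punch_tip (a point): Tip of a level steel punch that points at the tin's side, 50 mm from the turntable's axis on the jig's -x side, 85 mm above the table surface. Its fixed grey bracket, 98 mm tall, stands 130 to 170 mm from the axis.
- turntable (a joint): Angle of the aluminium turntable (disc of radius 76 mm, top 58 mm above the table surface), rad, positive CLOCKWISE from above. 0 at the start hole (0.01 of play), next hole clockwise at 0.785. Locked while the plunger is out in a hole; else it turns with light friction (0.6 N at the plunger) and stays where left. An arm on it, 34 mm wide, reaches to 120 mm radius and carries the plunger.
- plunger (a joint): How far the plunger is pressed down, m: 0 out (locked) to 0.012 fully in; from 0.010 on the table is free. Spring: 5 N to start, 8.6 N fully in. Let go between two holes it stays in at about 0.009 under the ring, and pops out by itself (below 0.002) once the table is turned on over a hole; its rounded pin finds the hole from about 2 mm away.
- plunger_top (a point): Centre of the top of the plunger's black round flat button, 32 mm across, pressed straight down: 85 mm above the table surface when out, 73 mm when fully in. 100 mm from the turntable's axis, at 22.5 degrees from the jig's +x towards +y at turntable 0; moves with the table. The sleeve below it, 30 mm across, ends 70 mm above the table surface.
- tin: Closed low steel tin, 84 mm across, 55 mm tall, with dark marks, standing loose in the nest at the middle of the turntable; its top is 113 mm above the table surface. Origin: centre of its underside, z up. It turns with the table.
- nest (a point): Centre of the nest on top of the turntable, on its axis, 58 mm above the table surface; three lugs 9 mm high hold the tin centred.
- nail_tub: Bystander, to be left alone: small open grey plastic tub, 52 mm across, 36 mm tall, standing on the board. Origin: centre of its underside.
- wood_block: Bystander, to be left alone: wooden block 40 x 30 x 20 mm on the board. Origin: centre of its underside.
- hammer: Bystander, to be left alone: small hammer lying on the table. Origin: on its axis line, at its underside.
- screwdriver: Bystander, to be left alone: screwdriver lying on the table. Origin: on its axis line, at its underside.
- open_can: Bystander, to be left alone: empty opened metal can, 80 mm across, 100 mm tall. Origin: centre of its underside.
- closed_can: Bystander, to be left alone: full closed can, 74 mm across, 110 mm tall. Origin: centre of its underside.
- mug: Bystander, to be left alone: white mug, 80 mm across, 90 mm tall. Origin: centre of its underside.
Things that resemble listed ones, but are neither listed nor needed, are in the scene too. What is shaped like the tin but blue, brown or purple is not meant.

How it is judged:
By the outcome, as a careful person would: the job done as asked, in the order asked, and still so for the second after the job is handed in, with the robot touching nothing.
It also fails if it takes over 42 s, if anything falls off the work surface, if the arm or the gripper's body presses on something with over 40 N, if the wrist force passes 120 N, or if a joint passes its speed limit or range.

## Working session

There is one attempt and no reset: what is moved stays moved. The work goes in short steps, Python scripts to look and compute and a shell command to move; the robot and the scene stay as the last step left them, time stands still between calls to the robot, and variables do not carry over. Pictures are saved under pics/ and viewed, at most 10 in all, crops included, and the job is handed in when it is done.

```bash
ls; mkdir -p pics; python3 - <<'E'
from cell import sensors,get_image,camera_params
import cv2
s=sensors.read_state();print(s)
for n in("top","side"):
    cv2.imwrite(f"pics/{n}0.png",get_image(n));print(n,camera_params(n))
E
```

```text
pics
{'clock': 0.0, 'qpos': array([-1.39383679,  0.6293574 ,  0.03843868,  1.51836945, -0.02708064,
        0.99631344, -0.02000383]), 'qd': array([-1.54178967e-04, -4.28095647e-05,  8.54652678e-04,  7.17788015e-04,
        1.84542058e-03,  9.81341260e-04,  1.02429820e-03]), 'tau': array([-9.81789890e-04, -5.63393354e+01,  1.22504298e+00, -1.93437731e+01,
        1.06694808e-02,  1.09141695e-02, -3.14308409e-06]), 'eef_pos': array([156.04349833, 630.33933702, 230.38125069]), 'tool_rot': array([-3.13966174e+00, -4.32648522e-05,  2.89878797e+00]), 'force': array([ 0.1878989 , -0.09969491,  0.3513811 ]), 'torque': array([-0.0056197 ,  0.00957219, -0.01823616]), 'gripper_force': 0.0, 'width': 85.31251491376382}
top {'mtx': array([[478.6470272 ,   0.        , 319.44055928],
       [  0.        , 478.6470272 , 237.40465863],
       [  0.        ,   0.        ,   1.        ]]), 'rvec': array([ 2.15874822, -2.20540146,  0.08500214]), 'tvec': array([  -9.25103932,  600.54376477, 1286.62791867])}
side {'mtx': array([[549.35111166,   0.        , 315.77618551],
       [  0.        , 549.35111166, 245.37856212],
       [  0.        ,   0.        ,   1.        ]]), 'rvec': array([ 0.08828563, -2.69329474,  1.50115218]), 'tvec': array([ 586.66510943,   69.43967156, 1870.01087463])}
```

View pics/top0.png

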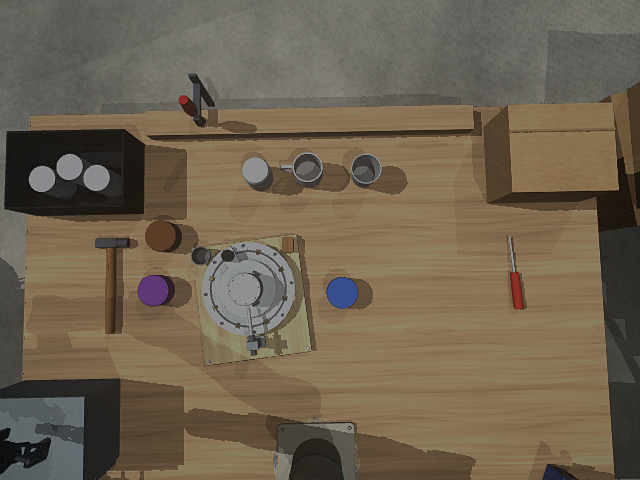

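View pics/side0.png

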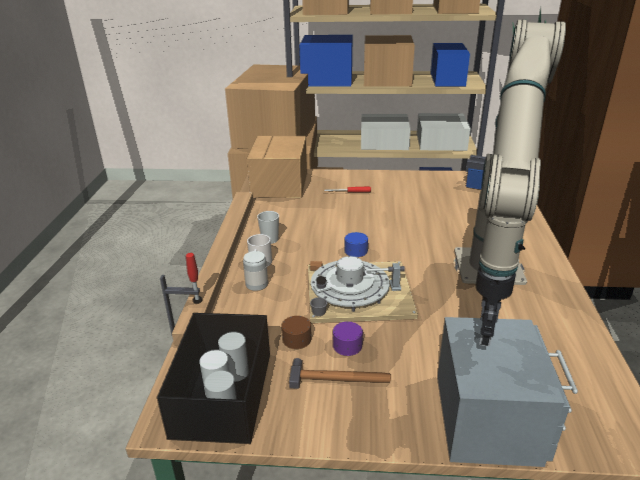

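The top view shows the tin at (245,290), the button near (228,256), the bracket near (254,345), the tub at (201,256) and the block at (288,243). So the jig's +x points away from the robot.

```bash
cat > h.py <<'E'
import numpy as np,cv2
from cell import sensors,get_image,camera_params
def ray(n,u,v,z,p=None):
    p=p or camera_params(n);R=cv2.Rodrigues(p["rvec"])[0];c=-R.T@p["tvec"].ravel()
    d=R.T@np.linalg.inv(p["mtx"])@[u,v,1];return c+d*(z-c[2])/d[2]
def proj(n,P,p=None):
    p=p or camera_params(n);return cv2.projectPoints(np.float64([P]),p["rvec"],p["tvec"],p["mtx"],None)[0].ravel()
E
python3 - <<'E'
from h import *
a=cv2.imread("pics/top0.png");c=a[225:375,185:325]
cv2.imwrite("pics/c0.png",cv2.resize(c,None,fx=4,fy=4,interpolation=cv2.INTER_CUBIC))
g=cv2.cvtColor(a,cv2.COLOR_BGR2GRAY)
m=((g<45)*255).astype(np.uint8)
n,l,st,ce=cv2.connectedComponentsWithStats(m)
for i in range(1,n):
    x,y=ce[i]
    if 185<x<325 and 225<y<375 and st[i,4]>8: print(st[i],ce[i],ray("top",x,y,85))
print(ray("top",245,290,113))
E
```

```text
[293 242   1  10  10] [293.  246.5] [573.15040845  47.32243977  85.        ]
[192 248  13  16  85] [196.21176471 255.11764706] [556.09526856 299.29542538  85.        ]
[222 250  12  11  76] [227.56578947 255.17105263] [554.21356516 217.79184231  85.        ]
[208 253   3   9   9] [209.55555556 257.        ] [550.45970855 264.62571049  85.        ]
[254 291   8  12  13] [258.38461538 296.15384615] [446.6428882  138.90100878  85.        ]
[257 338   4  10  20] [258.55 342.3 ] [329.09299266 139.83003243  85.        ]
[463.99421781 168.95758401 113.        ]
```

View pics/c0.png

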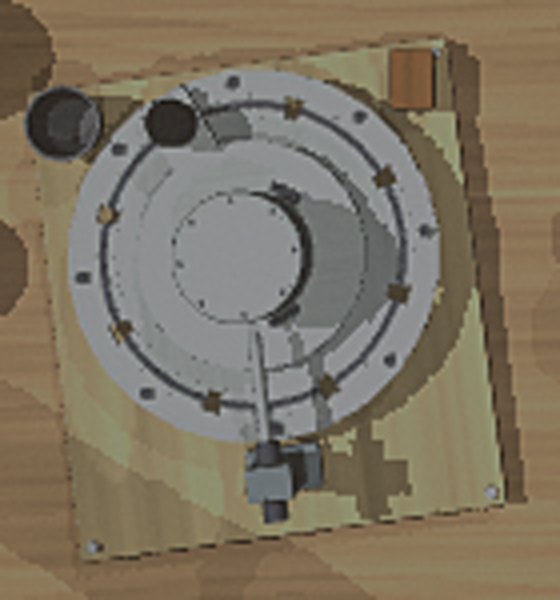

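The crop shows the brass hole marks on the slot ring. The button is at crop (172,123) and the next hole clockwise at crop (292,107). The tub rim is at (63,123) and the block at (412,78), well away from the clockwise path.

```bash
python3 - <<'E'
from h import *
H=np.array([(292,107),(385,176),(400,292),(328,384),(211,402),(120,328),(108,214)])/4+[185-.4,225-.4]
P=np.array([ray("top",u,v,46)[:2] for u,v in H])
# holes at k=1..7 clockwise: fit centre + phase
k=np.arange(1,8)
z=P[:,0]+1j*P[:,1]; e=np.exp(-1j*k*np.pi/4)
A=np.c_[np.ones(7),e];s=np.linalg.lstsq(A,z,rcond=None)[0]
print("axis",s[0],"r",abs(s[1]),"ang0",np.degrees(np.angle(s[1])),"res",abs(A@s-z).round(1))
c=np.array([s[0].real,s[0].imag]);ph=np.angle(s[1])
for d in(0,-15,-30,-45): print(d,c+100*np.array([np.cos(ph+np.radians(d)),np.sin(ph+np.radians(d))]))
b=ray("top",227.3,255.0,85);print("button",b,np.hypot(*(b[:2]-c)),np.degrees(np.arctan2(*(b[:2]-c)[::-1])))
P=[*(c+100*np.array([np.cos(ph),np.sin(ph)])),85];print(proj("side",P),proj("side",[*c,113]))
a=cv2.imread("pics/side0.png");g=cv2.cvtColor(a,cv2.COLOR_BGR2GRAY)
m=((g<40)*255).astype(np.uint8)[265:300,305:340];n,l,st,ce=cv2.connectedComponentsWithStats(m)
print(st[1:]+[305,265,0,0,0],ce[1:]+[305,265])
t=(ray("top",63/4+184.6,123/4+224.6,54));print("tub",t)
E
```

```text
axis (467.87335750669007+171.8355324414479j) r 101.06300309689499 ang0 28.89634272691708 res [1.  0.5 0.6 0.7 1.1 0.9 0.7]
0 [555.42289489 220.15818245]
-15 [564.94653888 195.85214042]
-30 [567.85480598 169.90940624]
-45 [563.94950259 144.09793437]
button [554.67315692 218.47985188  85.        ] 98.53881323977505 28.252614690862142
[320.38250682 278.16367858] [349.52105128 262.53253744]
[] []
tub [556.66272369 296.23505015  54.        ]
```

```bash
cat >> h.py <<'E'
def go(*P):
    s=sensors.read_state();y=s["tool_rot"][2];d=np.array(P)-s["eef_pos"]
    print("t",round(s["clock"],2),"pos",s["eef_pos"].round(1),"yaw",round(y,3),"F",s["force"].round(1),"-> rows cm",[round(v/10,2) for v in(np.cos(y)*d[0]+np.sin(y)*d[1],np.sin(y)*d[0]-np.cos(y)*d[1],-d[2])])
E
python3 -m inch '[[[-3.3,-2,0,0],[-6.6,-4,0,0],[-9.9,-6,0,0],[-13.2,-8,0,0],[-16.5,-10,0,0],[-19.8,-12,0,0],[-23.1,-14,0,0],[-26.4,-16,0,0]]]' 0
python3 -c "from h import *;go(555,219.5,140)"
```

```text
clock: 0.77
eef_pos: [374.9, 410.5, 231.1]
tool_rot: [-3.141, -0.0, 2.899]
force: [1.6, 0.3, 0.0]
width: -0.1
gripper_force: 0.0
t 0.77 pos [374.9 410.5 231.1] yaw 2.899 F [1.6 0.3 0. ] -> rows cm [np.float64(-22.07), np.float64(-14.21), np.float64(9.11)]
```

```bash
python3 -m inch '[[[-3.3,-2,0,0],[-6.6,-4,0,0],[-9.9,-6,0,0],[-13.2,-8,1,0],[-16.5,-10.5,3,0],[-19.8,-13,5,0],[-21.5,-14.2,7.5,0],[-21.5,-14.2,9,0]]]'
python3 -m inch '[[[0,0,0,0],[0,0,0,0]]]'
python3 - <<'E'
from h import *
go(555,219.5,95)
p=camera_params("wrist");cv2.imwrite("pics/w0.png",get_image("wrist"));print(proj("wrist",[555,219.5,85],p),proj("wrist",[467.9,171.8,113],p))
cv2.imwrite("pics/s1.png",cv2.resize(get_image("side")[200:350,260:460],None,fx=4,fy=4))
E
```

```text
clock: 1.43
eef_pos: [552.2, 213.9, 138.7]
tool_rot: [-3.136, 0.002, 2.889]
force: [0.0, -1.6, 0.4]
width: 0.3
gripper_force: 0.0
clock: 1.6
eef_pos: [547.6, 222.8, 140.4]
tool_rot: [-3.141, -0.003, 2.899]
force: [1.1, 1.1, 0.9]
width: 0.2
gripper_force: 0.0
t 1.6 pos [547.6 222.8 140.4] yaw 2.899 F [1.1 1.1 0.9] -> rows cm [np.float64(-0.8), np.float64(-0.14), np.float64(4.54)]
[319.43525198 278.39588522] [141.29719828 124.09357022]
```

View pics/w0.png

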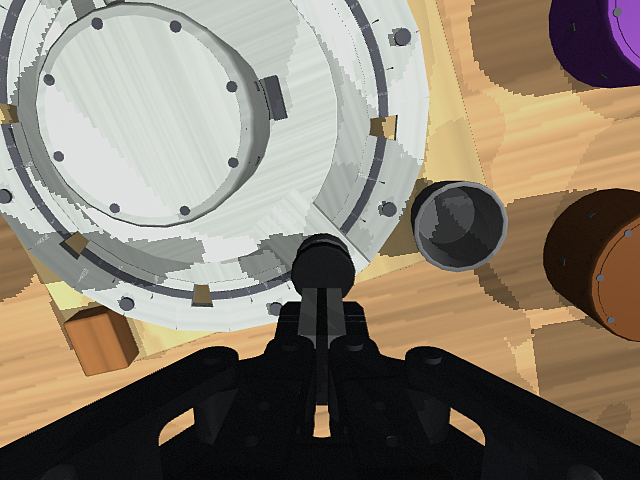

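View pics/s1.png

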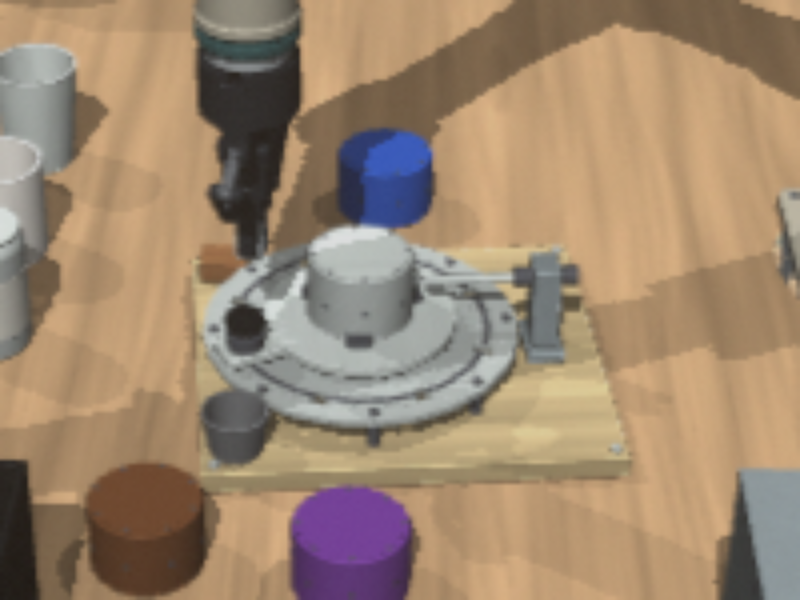

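The wrist view shows the button at about (323,268), just ahead of the fingertips, against a predicted (319,278). The side view puts it where predicted. I'll check the wrist view at higher contrast.

```bash
python3 - <<'E'
import cv2,numpy as np
a=cv2.imread("pics/w0.png")[225:325,270:380].astype(float)
cv2.imwrite("pics/w0c.png",cv2.resize(np.clip(a*4,0,255).astype(np.uint8),None,fx=6,fy=6,interpolation=0))
E
```

```text
(no output)
```

View pics/w0c.png

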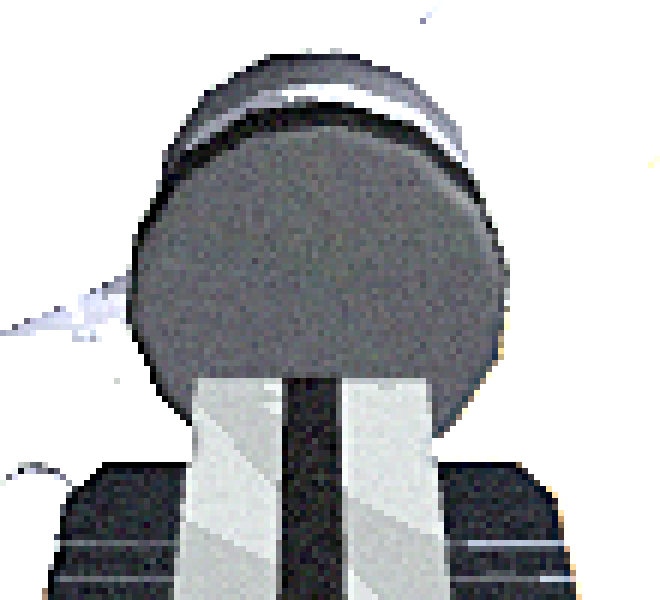

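The enlarged crop shows the full button disc, with its centre at crop (318,300), i.e. wrist pixel (323,275). The tip edge is at crop y≈378.

```bash
python3 - <<'E'
from h import *
b=ray("wrist",323,275,85);print(b,np.hypot(*(b[:2]-[467.9,171.8])))
c2=ray("wrist",201,295,46);print("next hole",c2)
go(b[0],b[1],95)
E
```

```text
[555.44016674 223.28454199  85.        ] 101.55756425296782
next hole [565.00033186 146.77019291  46.        ]
t 1.7 pos [548.4 224.5 142.3] yaw 2.901 F [0.9 0.5 0.3] -> rows cm [np.float64(-0.71), np.float64(0.05), np.float64(4.73)]
```

```bash
python3 -m inch '[[[-0.4,-0.1,2,0],[-0.7,-0.25,3.5,0],[-0.7,-0.25,4.5,0],[-0.7,-0.25,4.5,0],[-0.7,-0.25,4.5,0],[-0.7,-0.25,4.5,0]]]'
python3 -c "from h import *;go(555,220.5,74)"
```

```text
clock: 2.2
eef_pos: [555.1, 219.6, 97.4]
tool_rot: [3.14, 0.001, 2.9]
force: [0.6, -0.6, 1.0]
width: 0.1
gripper_force: 0.0
t 2.2 pos [555.1 219.6  97.4] yaw 2.9 F [ 0.6 -0.6  1. ] -> rows cm [np.float64(0.03), np.float64(0.09), np.float64(2.34)]
```

```bash
python3 -m inch '[[[0,0.05,0.6,0],[0,0.05,1.1,0],[0,0.05,1.5,0],[0,0.05,1.9,0],[0,0.05,2.3,0],[0,0.05,2.3,0],[0,0.05,2.3,0],[0,0.05,2.3,0]]]'
python3 -c "from h import *;go(555,220.5,73.6)"
```

```text
clock: 2.87
eef_pos: [555.4, 219.5, 74.0]
tool_rot: [3.14, 0.001, 2.899]
force: [-0.5, -0.1, 8.1]
width: -0.2
gripper_force: 3.9
t 2.87 pos [555.4 219.5  74. ] yaw 2.899 F [-0.5 -0.1  8.1] -> rows cm [np.float64(0.07), np.float64(0.08), np.float64(0.04)]
```

```bash
cat >> h.py <<'E'
def arc(degs,C=(467.9,172.3)):
    s=sensors.read_state();y=s["tool_rot"][2];v=s["eef_pos"][:2]-C
    print("ang",round(np.degrees(np.arctan2(v[1],v[0])),2),"r",round(np.hypot(*v),1))
    for g in degs:
        a=-np.radians(g);d=np.array([[np.cos(a),-np.sin(a)],[np.sin(a),np.cos(a)]])@v-v
        print(g,((np.cos(y)*d[0]+np.sin(y)*d[1])/10).round(2),((np.sin(y)*d[0]-np.cos(y)*d[1])/10).round(2))
E
python3 -c "from h import *;arc([1,3,5,7,10,13,16,18])"
```

```text
ang 28.34 r 99.5
1 -0.12 -0.13
3 -0.34 -0.39
5 -0.55 -0.67
7 -0.76 -0.95
10 -1.05 -1.38
13 -1.32 -1.83
16 -1.56 -2.29
18 -1.71 -2.6
```

```bash
python3 -m inch '[[[-0.12,-0.13,0.04,0],[-0.34,-0.39,0.05,0],[-0.55,-0.67,0.05,0],[-0.76,-0.95,0.05,0],[-1.05,-1.38,0.05,0],[-1.32,-1.83,0.05,0],[-1.56,-2.29,0.05,0],[-1.71,-2.6,0.05,0]]]'
python3 - <<'E'
from h import *
arc([3,6,9,12,15,18,20,22,24,26])
p=camera_params("wrist");print(sensors.read_state()["eef_pos"]);a=get_image("wrist");cv2.imwrite("pics/w1.png",a)
E
```

```text
clock: 3.53
eef_pos: [566.2, 189.8, 73.7]
tool_rot: [3.14, 0.002, 2.898]
force: [-0.7, 0.4, 7.5]
width: 0.2
gripper_force: 3.9
ang 10.11 r 99.8
3 -0.2 -0.48
6 -0.38 -0.98
9 -0.52 -1.48
12 -0.65 -1.98
15 -0.74 -2.5
18 -0.81 -3.02
20 -0.84 -3.36
22 -0.86 -3.71
24 -0.87 -4.06
26 -0.86 -4.41
[566.18139185 189.8287465   73.69795999]
```

View pics/w1.png

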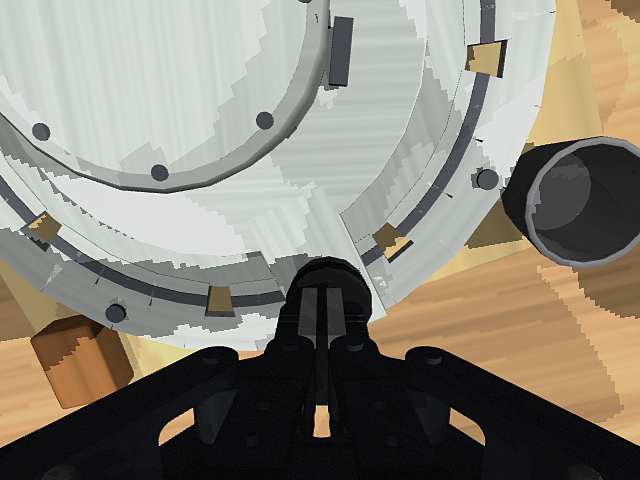

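The wrist view shows the arm has turned with the fingers. The start hole is now uncovered at (390,240) and the next hole is at (220,300). Carry on to about 43.5°.

```bash
python3 -m inch '[[[-0.2,-0.48,0,0],[-0.38,-0.98,0,0],[-0.52,-1.48,0,0],[-0.65,-1.98,0,0],[-0.74,-2.5,0,0],[-0.79,-2.85,0,0],[-0.82,-3.15,0,0],[-0.83,-3.3,0,0]]]'
python3 - <<'E'
from h import *
print(ray("wrist",0,0,46)[:0]);arc([1,2,3,4,5,6,7,8]);go(565,145,73.6)
E
```

```text
clock: 4.25
eef_pos: [566.6, 155.8, 73.8]
tool_rot: [3.14, 0.002, 2.898]
force: [-0.3, 1.0, 7.3]
width: 0.2
gripper_force: 3.9
[]
ang -9.47 r 100.1
1 -0.01 -0.17
2 -0.02 -0.35
3 -0.03 -0.52
4 -0.03 -0.7
5 -0.03 -0.87
6 -0.03 -1.05
7 -0.02 -1.22
8 -0.01 -1.4
t 4.25 pos [566.6 155.8  73.8] yaw 2.898 F [-0.3  1.   7.3] -> rows cm [np.float64(-0.11), np.float64(-1.09), np.float64(0.02)]
```

```bash
python3 -m inch '[[[-0.02,-0.35,0,0],[-0.03,-0.6,0,0],[-0.03,-0.8,0,0],[-0.03,-0.95,0,0],[-0.03,-1.03,0,0],[-0.03,-1.03,0,0],[-0.03,-1.03,0,0]]]'
python3 - <<'E'
from h import *
arc([1]);go(565,145,73.6)
p=camera_params("wrist");a=get_image("wrist");cv2.imwrite("pics/w2.png",a);np.save("p2.npy",p,allow_pickle=True)
print("pred hole",proj("wrist",[564,144.6,46],p),"old hole",proj("wrist",[555.4,220.7,46],p),"hole+2",proj("wrist",[563,100,46],p))
E
```

```text
clock: 4.83
eef_pos: [564.4, 145.9, 73.8]
tool_rot: [3.14, 0.002, 2.898]
force: [-1.1, 0.4, 7.7]
width: 0.0
gripper_force: 3.9
ang -15.28 r 100.1
1 0.01 -0.17
t 4.83 pos [564.4 145.9  73.8] yaw 2.898 F [-1.1  0.4  7.7] -> rows cm [np.float64(-0.08), np.float64(-0.08), np.float64(0.02)]
pred hole [319.11298032 283.94111524] old hole [497.29989101 222.22530799] hole+2 [216.71547559 305.36654321]
```

View pics/w2.png

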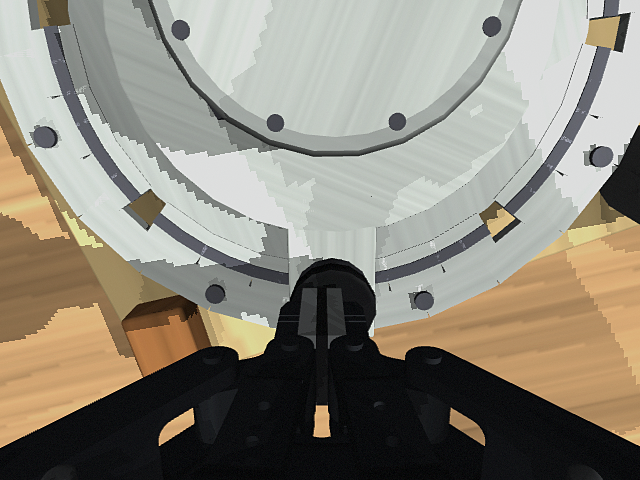

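The wrist view shows the button and arm centred at x≈332, while the holes' symmetry line is at x≈320. The button has lagged the fingers, so about 4 mm remains. I'll creep on, tracking the dark button's extent numerically.

```bash
python3 -m inch '[[[0,-0.1,0,0],[0.01,-0.2,0,0],[0.01,-0.28,0,0],[0.01,-0.28,0,0],[0.01,-0.28,0,0]]]'
cat >> h.py <<'E'
def btn(a,n="wrist"):
    g=a.max(2)
    for r in(275,282,290):
        x=np.where(g[r,240:420]<70)[0]+240
        # contiguous run around 325
        l=325
        while g[r,l-1]<90:l-=1
        q=325
        while g[r,q+1]<90:q+=1
        print(r,l,q,(l+q)/2)
E
python3 - <<'E'
from h import *
btn(cv2.imread("pics/w2.png"));print();arc([1]);a=get_image("wrist");cv2.imwrite("pics/w3.png",a);btn(a)
go(564,144.5,73.6)
for i in(2,3):
    g=cv2.imread(f"pics/w{i}.png")[235,260:400].mean(1);d=np.diff(g);k=np.argsort(-abs(d))[:5]+260;print(sorted(k))
E
```

```text
clock: 5.3
eef_pos: [563.7, 143.4, 73.8]
tool_rot: [3.14, 0.002, 2.899]
force: [0.0, -0.2, 7.9]
width: 0.1
gripper_force: 3.9
275 300 363 331.5
282 296 367 331.5
290 293 372 332.5

ang -16.8 r 100.0
1 0.01 -0.17
275 301 363 332.0
282 297 367 332.0
290 293 372 332.5
t 5.35 pos [563.7 143.4  73.8] yaw 2.899 F [0.3 1.1 8.3] -> rows cm [np.float64(-0.0), np.float64(0.12), np.float64(0.02)]
[np.int64(266), np.int64(286), np.int64(287), np.int64(288), np.int64(375)]
[np.int64(266), np.int64(289), np.int64(290), np.int64(305), np.int64(377)]
```

```bash
python3 - <<'E'
from h import *
a=cv2.imread("pics/w3.png");h=cv2.cvtColor(a,cv2.COLOR_BGR2HSV)
m=cv2.inRange(h,(10,80,60),(30,255,255));m[330:]=0
n,l,st,ce=cv2.connectedComponentsWithStats(m)
for i in range(1,n):
    if st[i,4]>150: print(st[i],ce[i].round(1),ray("wrist",*ce[i],46).round(1))
b=ray("wrist",332,287,73.8);v=b[:2]-[467.9,172.3];print("btn",b,np.hypot(*v),np.degrees(np.arctan2(v[1],v[0])))
C=np.array([467.9,172.3])
for k in(-2,-1,0): 
    t=np.radians(28.9+45*k);print(k,proj("wrist",[*(C+100*np.array([np.cos(t),np.sin(t)])),46]).round(1))
# arm edges at arm level (z~58..70) at row 250
for z in(58,64,70):
    for x in(289.5,377): 
        q=ray("wrist",x,235,z)[:2]-C;print(z,q.round(1),np.degrees(np.arctan2(q[1],q[0])).round(2))
E
```

```text
[ 44   0  34  29 783] [60.  12.6] [441.2  77.9  46. ]
[592  16  35  35 831] [609.8  32.1] [494.3 266.7  46. ]
[    0    63   276   267 22289] [ 69.1 254.8] [526.1  45.6  46. ]
[135 190  37  36 671] [154.  206.7] [515.4  86.3  46. ]
[  380   192   260   138 15163] [564.7 283.8] [588.  242.1  46. ]
[486 202  36  35 644] [502.2 218.3] [553.5 220.3  46. ]
btn [554.50567224 148.97661388  73.8       ] 89.69126380888511 -15.072481846155526
-2 [151.2 209.5]
-1 [325.3 284.1]
0 [503.6 222.6]
58 [ 68.7 -35.1] -27.04
58 [76.7 -3.1] -2.29
64 [ 67.2 -34.2] -27.0
64 [74.8 -3.5] -2.64
70 [ 65.7 -33.4] -26.97
70 [73.  -3.8] -3.01
```

View pics/w3.png

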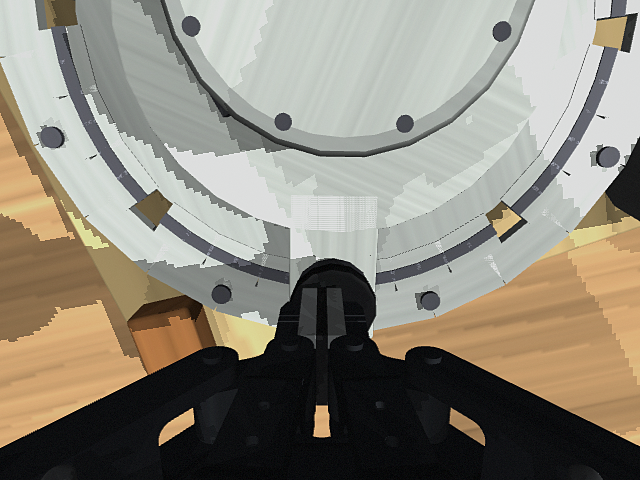

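The arm's edges straddle -14.8°, and the holes put the target at about -16.0°, so roughly 2 mm remains. I'll advance about 1.4 mm, then let up straight.

```bash
python3 -m inch '[[[0.01,-0.08,0,0],[0.01,-0.14,0,0],[0.01,-0.14,0,0],[0.01,-0.14,-0.1,0],[0.01,-0.14,-0.2,0],[0.01,-0.14,-0.3,0],[0.01,-0.14,-0.4,0],[0.01,-0.14,-0.4,0]]]'
python3 -c "from h import *;go(564,144.5,90)"
```

```text
clock: 6.02
eef_pos: [563.3, 142.1, 77.8]
tool_rot: [3.14, 0.002, 2.899]
force: [0.7, 0.7, 6.8]
width: 0.0
gripper_force: 3.3
t 6.02 pos [563.3 142.1  77.8] yaw 2.899 F [0.7 0.7 6.8] -> rows cm [np.float64(-0.01), np.float64(0.25), np.float64(-1.22)]
```

At depth 7 mm the spring still pushes with the full 6.8 N, so the pin is in the hole. Lift off.

```bash
python3 -m inch '[[[0,0,-0.2,0],[0,0,-0.4,0],[0,0,-0.6,0],[0,0,-0.7,0],[0,0,-0.9,0],[0,0,-2,0],[0,0,-4,0],[0,0,-6,0]]]'
python3 -m inch '[[[-1,-3,-3,0],[-2,-6,-4,0],[-3,-9,-4,0],[-3,-9,-4,0],[-3,-9,-4,0],[-3,-9,-4,0]]]'
python3 - <<'E'
from h import *
go(564,144.5,90)
t=get_image("top");s=get_image("side")
cv2.imwrite("pics/end.png",np.hstack([cv2.resize(t[225:375,185:325],(400,428)),cv2.resize(s[240:340,290:390],(400,428))]))
m=(t.max(2)<50).astype(np.uint8);n,l,st,ce=cv2.connectedComponentsWithStats(m)
for i in range(1,n):
    if 240<ce[i][0]<275 and 235<ce[i][1]<275 and st[i,4]>15:
        b=ray("top",*ce[i],85);v=b[:2]-[467.9,172];print(st[i],b,np.degrees(np.arctan2(v[1],v[0])),np.hypot(*v))
print(proj("side",[563.9,144.2,85]),proj("side",[563.9,144.2,76]))
E
```

```text
clock: 6.68
eef_pos: [560.5, 141.2, 136.7]
tool_rot: [-3.14, -0.003, 2.899]
force: [0.2, -0.1, -0.3]
width: 0.1
gripper_force: 0.0
clock: 7.18
eef_pos: [568.8, 47.4, 176.7]
tool_rot: [3.141, -0.001, 2.899]
force: [0.0, 0.4, 1.2]
width: -0.1
gripper_force: 0.0
t 7.18 pos [568.8  47.4 176.7] yaw 2.899 F [0.  0.4 1.2] -> rows cm [np.float64(2.8), np.float64(9.31), np.float64(8.67)]
[319.40829583 264.34114493] [319.46018153 266.69136615]
```

View pics/end.png

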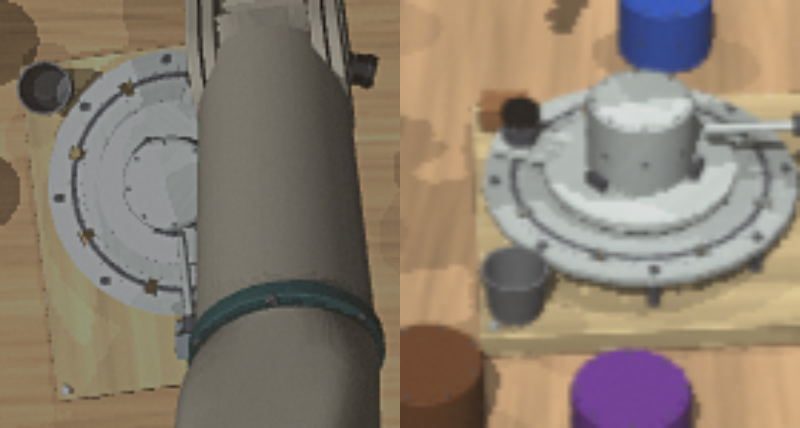

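The side view shows the button at about pixel (320,265), where an out plunger at the next hole should appear (319,264). The tin, tub and block are in place.

```bash
python3 -c "from cell import order;print(order.finish_job())"
```

```text
the job is handed in; nothing more can be done
None
```

I turned the turntable one hole clockwise and the plunger sprang back out into that hole (judged from spring force and the last side view); I handed the job in at about 7 s, with the arm clear.

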